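Stand the fallen jar up on the tile

ROBOT

A 6-joint arm with a two-finger parallel gripper is mounted at the origin on the work surface. World frame = base frame: x ahead of the robot, y to its left, z up, the work surface at z = 0. Lengths are in mm, angles in rad, forces in N, time in s.
With the tool pointing down it reaches from about 350 to 975 mm from the base axis. Payload 7.1 kg.
Tool frame: the origin (TCP) lies at the centre of the arm's flange, where the gripper is bolted on; the fingertips stand 182 mm ahead of it and the grasp point (between the pads) lies 163 mm ahead of it; z points along the fingers, y is the line along which they close (so a half turn about z gives the same grasp; the last joint's range is limited). The gripper opens to 88 mm and grips with 3 to 60 N. Pads are 20 mm wide; open, the fingers measure 115 mm over their backs; the gripper's body (75 mm by 178 mm) begins 61 mm behind the grasp point.
Start: joints at [-1.293, 0.423, 1.63, -0, 1.089, -0.019], TCP at [182.807, -597.652, 404.675] pointing down, gripper open.
Joint ranges: [-3, 3], [-0.9, 2.11], [0.09, 2.58], [-1.31, 4.45], [0.11, 2.69], [-2.54, 2.54]. Speed limits (rad/s): [2.39, 2.39, 3.01, 3.14, 3.14, 3.14].

INTERFACE

Orientations are given as a rotation vector (axis times angle).
In Python, from workcell import readout, get_image, ctrl gives the robot as it stands.
- The arm moves only by the tool step_arm, never from a script. Its argument "targets" is a list that holds one entry, the list of rows, each a list of 7 numbers: the shift along the world's x, y, z as a fraction of full scale, then the turn, a rotation vector about the world's x, y, z as a fraction of full scale, then the opening, from 0 (shut) to 1 (fully open). In form: [[[dx, dy, dz, wx, wy, wz, claw], ...]]. A call has exactly 5 rows; each row shifts and turns the commanded pose from where the row before left it; what a row does not reach is not made up. Full scale, the value 1, is 0.05 m for a shift and 4 degrees for a turn. A row lasts 1/8 s, in which the tool goes at most 62.5 mm and 10.7 degrees, less where a joint would pass 70% of its speed; a pose out of reach is approached as far as the arm can. A call with a number of a shift or a turn outside -1 to 1 is refused whole. A call with a gripper value outside its range is refused whole. The fingers move at their own pace and stop on an object; the grip force is fixed at half the most. Time passes only in rows, so rows that do not move let the fingers close, or fill a call up. It gives the time, the measured TCP pose, the force, the opening and the grip force at its end, in the units of the state.
- readout.get_obs(): the state, without advancing time (a new reading comes with each control period).
- get_image(name): name is "scene" or "top" or "wrist"; returns a dict with "pixels" (400x640x3 uint8, red, green, blue), "intrinsics" (3x3 intrinsics, pixels), "extrinsics" (4x4, takes a point from world to camera coordinates). Camera axes: x right, y down, z forward; pixel columns grow to the right and rows downward; lengths in mm; the calibration is good to about 2 mm. The wrist camera is an equidistant fisheye: a pixel r from the principal point sees the ray r / f radians off the axis. A picture is of the moment at which its call begins. There is no depth.
- ctrl.close_job(): hands the job in; it is judged then, once.
The state is a dict: "t": time; "qpos": joint angles; "qvel": joint speeds; "joint_torque": joint torques, N m; "ee_pos": TCP position; "orientation": TCP orientation; "ft_force": force on the tool from outside, world axes, zero at the start; "moment": the same for the moment, N m; "width": finger opening in mm; "grasp_force": force on a finger pad.
Only numpy, scipy, OpenCV 4.12 (cv2) and the standard library are available. Lean on these libraries where they do the work, as an engineer would, in place of code of your own. Each camera call takes 0.05 s, during which the arm holds its last target. There are 200 camera calls.

TASK

One of the two glass jars on the concrete by the laundry tub has toppled and lies on its side. Stand it upright, lid up, near the middle of the square glazed tile, setting it down gently, and let go of it. Leave the jar that is already standing and the wooden scrubbing block where they are.

Things in the scene. Friction and masses are not known exactly. Their poses are not given: they have to be found in the camera images.
- jar_mid (a point): Fallen eight-sided glass jar with round steel lid: 95 mm from base to lid top, 56 mm across flats, about 220 g, lying on a flat. Walls straight to 76 mm from base; lid 53 mm wide, 18 mm high. Lies left or right, the tile opposite, lid away from the robot within about 40 degrees. Point: centre on the axis, 47.5 mm from base. x axis runs from base to lid: level now, straight up once it stands.
- tile_top (a point): Square white glazed tile, 150 x 150 mm and 12 mm thick, lying fixed on the concrete. The point is the centre of its top face, 12 mm above the concrete; x and y run parallel to its edges, z up.
- spare_mid (a point): The other jar, of the same shape and size, already standing upright on the concrete between the fallen jar and the tile; loose. The point is its centre, 47.5 mm above its base; x runs along its axis to the lid.
- block_mid (a point): Wooden scrubbing block lying flat, 120 x 55 x 43 mm, loose, in the middle strip with the standing jar. The point is its centre, half-way up; x runs along its length, z up.
There are look-alikes about, which are no part of the job. Leave any blue or green look-alike of the part that bears jar_mid alone.

How it is judged (in metres and radians):
At the end, for the whole second after the job is handed in: The fallen jar stands upright on the tile, lid up, within 10 degrees of vertical and with its centre within 35 mm of the tile's centre, at rest and released; the other jar still stands and the scrubbing block still lies within 30 mm of where they were (angle between each of jar_mid, spare_mid's own x axis and vertical below 0.17 rad and horizontal distance between jar_mid and tile_top below 0.035 m and z of jar_mid in the frame of tile_top between 0.04 and 0.055 m and linear speed of jar below 0.03 m/s and distance of each of spare_mid, block_mid from where it was at the start of the episode below 0.03 m); the robot touches nothing.
It fails at once if the standing jar is knocked over or moved by 30 mm or more (angle between spare_mid's own x axis and vertical above 0.4 rad or distance of spare_mid from where it was at the start of the episode above 0.03 m).
It fails at once if the scrubbing block is moved by 30 mm or more (distance of block_mid from where it was at the start of the episode above 0.03 m).
It fails at once if the jar is dropped or banged down: it moves faster than 0.6 m/s within 60 mm of standing height over the tile (horizontal distance between jar_mid and tile_top below 0.1 m and z of jar_mid in the frame of tile_top below 0.105 m and linear speed of jar above 0.6 m/s).
It also fails if it takes over 40 s, if anything falls off the work surface, if the arm or the gripper's body presses on something with over 40 N, if the wrist force passes 120 N, or if a joint passes its speed limit or range.

## Working session

There is one attempt and no reset: what is moved stays moved. The work goes in short steps, Python scripts to look and compute and a tool call to move; the robot and the scene stay as the last step left them, time stands still between calls to the robot, and variables do not carry over. Pictures are saved under pics/ and viewed, at most 10 in all, crops included, and the job is handed in when it is done.

Besides the shell and the picture viewer there is one more tool, called after "Request:" as name(argument=value, ...), one argument or row to a line, values as JSON. step_arm: Moves the arm, as the interface text tells. Shift numbers are shares of 0.05 m and turn numbers shares of 4 degrees, none past 1 either way. Its arguments: {"type":"object","properties":{"targets":{"type":"array"}},"required":["targets"]}

```bash
mkdir -p pics; cat > h.py <<'E'
import numpy as np, cv2
from workcell import readout, get_image, ctrl
def snap(n,f):
    d=get_image(n); cv2.imwrite(f,d["pixels"][:,:,::-1]); np.savez(f[:-4],**{k:d[k] for k in("intrinsics","extrinsics","pixels")}); return d
def ray(d,u,v,z,fish=False):
    K=np.array(d["intrinsics"]);E=np.array(d["extrinsics"])
    x=(u-K[0,2])/K[0,0];y=(v-K[1,2])/K[1,1]
    if fish:
        r=np.hypot(x,y);s=np.sin(r)/r if r>1e-9 else 1;c=np.array([x*s,y*s,np.cos(r)])
    else: c=np.array([x,y,1])
    R=E[:3,:3];o=-R.T@E[:3,3];w=R.T@c
    return o+w*(z-o[2])/w[2]
E
python3 - <<'E'
from h import *
a=snap("top","pics/top0.png");b=snap("scene","pics/scene0.png")
for d in(a,b):print(np.round(d["intrinsics"],1).tolist(),np.round(-np.array(d["extrinsics"])[:3,:3].T@np.array(d["extrinsics"])[:3,3]))
print(readout.get_obs())
E
```

```text
[[458.0, 0.0, 322.7], [0.0, 458.0, 192.7], [0.0, 0.0, 1.0]] [ 415.  -31. 1123.]
[[393.7, 0.0, 315.7], [0.0, 393.7, 198.8], [0.0, 0.0, 1.0]] [988. 349. 738.]
{'t': 0.1, 'qpos': array([-1.29297688e+00,  4.23784643e-01,  1.63061937e+00, -3.00137563e-05,
        1.08857162e+00, -1.90034210e-02]), 'qvel': array([-1.88703481e-04, -1.40531476e-03, -2.43018013e-03, -9.95510146e-05,
        1.21398406e-03,  1.40388477e-03]), 'joint_torque': array([-1.14483024e-03, -5.45613778e+01, -2.74325877e+01,  6.45372248e-02,
        1.89087878e-02, -2.30397393e-05]), 'ee_pos': array([ 182.75249391, -597.42129699,  403.96434419]), 'orientation': array([-3.10570163e+00, -4.64357921e-01,  3.21603732e-04]), 'ft_force': array([-0.1062379 , -0.42192738, -0.19923589]), 'moment': array([0.07208172, 0.00080295, 0.01437166]), 'grasp_force': 0.0, 'width': 87.58257615512684}
```

View pics/top0.png

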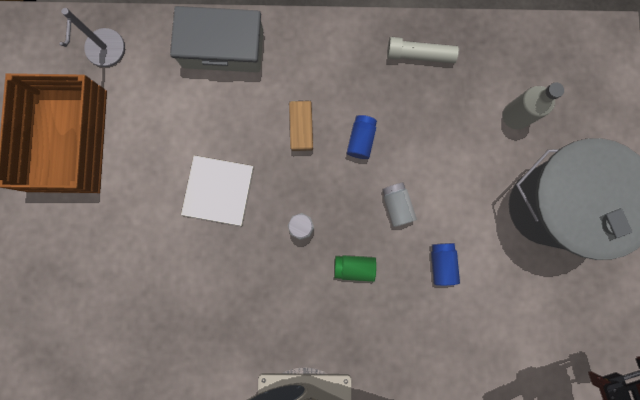

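View pics/scene0.png

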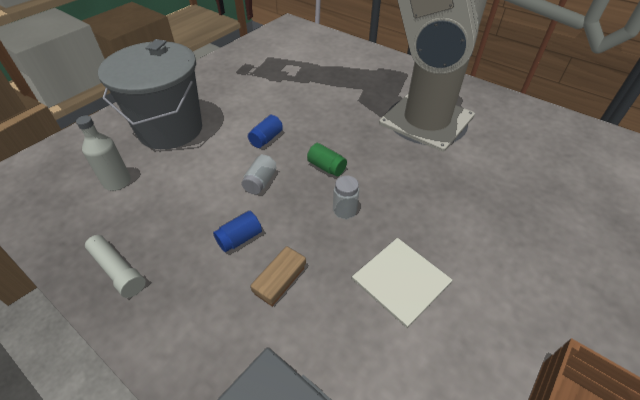

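The top view has +x up and +y left. The fallen jar is at about (399,205), with its lid end at (391,185). The standing jar is at (301,228), the tile at (217,190) and the block at (301,126). The blue and green jars are decoys.

```bash
python3 - <<'E'
from h import *
d=np.load("pics/top0.npz");p=d["pixels"]
hsv=cv2.cvtColor(p,cv2.COLOR_RGB2HSV)
m=((hsv[...,2]>190)&(hsv[...,1]<40)).astype(np.uint8); m[:, :160]=0;m[:,270:]=0;m[:140]=0;m[240:]=0
c=max(cv2.findContours(m,0,2)[0],key=cv2.contourArea);q=cv2.boxPoints(cv2.minAreaRect(c))
P=np.array([ray(d,*a,12) for a in q]);print("tile",P.mean(0),np.linalg.norm(P-np.roll(P,1,0),axis=1), np.degrees(np.arctan2(*(P[1]-P[0])[1::-1])))
for n,(u,v),z in [("jar",(399,205),28),("lid",(392,184),28),("base",(406,226),28),("spare lid",(300,224),95),("block",(301,126),30)]: print(n,ray(d,u,v,z))
big=cv2.resize(p[165:245,345:455],None,fx=6,fy=6,interpolation=cv2.INTER_CUBIC);s=np.load("pics/scene0.npz")["pixels"]
cv2.imwrite("pics/c0.png",big[:,:,::-1])
E
```

```text
tile [541.01765086 222.57106637  12.        ] [148.39379554 148.75020404 150.57187921 148.41584246] -7.916532606836968
jar [ 508.755212   -219.53137574   28.        ]
lid [ 559.32411861 -202.86026133   28.        ]
base [ 458.683916   -236.03844224   28.        ]
spare lid [457.15064111  14.14330915  95.        ]
block [698.41612758  19.13669497  30.        ]
```

View pics/c0.png

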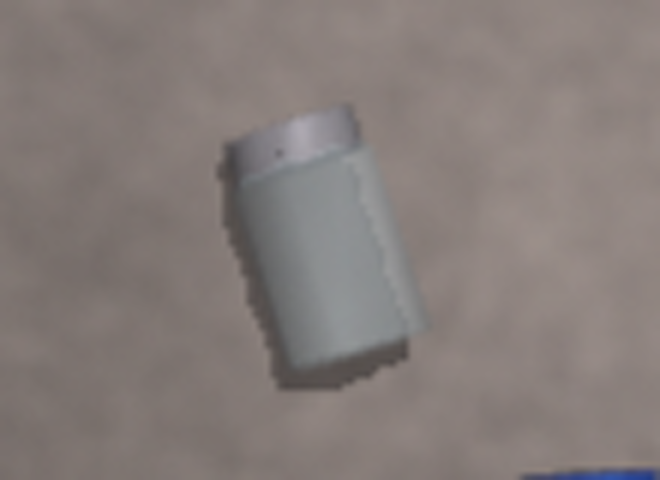

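The crop shows the fallen jar with its lid end centred at crop (292,125) and its base at (360,349). That is a yaw of about 17°, which the tool already matches. I'll move above it.

Request:
step_arm(
  targets=[
    [[0.66,0.76,-0.1,0,0,0,1],[0.66,0.76,-0.1,0,0,0,1],[0.66,0.76,-0.1,0,0,0,1],[0.66,0.76,-0.1,0,0,0,1],[0.66,0.76,-0.1,0,0,0,1]],
  ],
)

```text
t: 0.72
ee_pos: [348.6, -406.3, 379.3]
orientation: [-3.107, -0.464, 0.0]
ft_force: [0.1, 0.0, -0.1]
width: 87.6
grasp_force: 0.0
```

Request:
step_arm(
  targets=[
    [[0.66,0.76,-0.2,0,0,0,1],[0.66,0.76,-0.2,0,0,0,1],[0.66,0.76,-0.2,0,0,0,1],[0.66,0.76,-0.2,0,0,0,1],[0.66,0.76,-0.2,0,0,0,1]],
  ],
)

```text
t: 1.35
ee_pos: [513.6, -216.2, 329.2]
orientation: [-3.107, -0.464, 0.0]
ft_force: [0.3, -0.5, -0.3]
width: 87.8
grasp_force: 0.0
```

```bash
python3 - <<'E'
from h import *
o=readout.get_obs();print(o["t"],o["qpos"].tolist(),o["ee_pos"].tolist(),o["orientation"])
d=np.load("pics/top0.npz")
f=lambda x,y:(344.6+x/6,164.6+y/6)
L=ray(d,*f(292,125),28);B=ray(d,*f(360,349),28);print(L,B,np.linalg.norm(L-B),np.degrees(np.arctan2(L[1]-B[1],L[0]-B[0])))
for a in[(232,145),(352,105),(293,367),(427,330)]:print(ray(d,*f(*a),28))
w=snap("wrist","pics/w1.png");print(w["intrinsics"],np.round(w["extrinsics"],3))
E
```

```text
1.35 [-0.4198062793047021, 0.4257243127241058, 1.835022144117131, -5.0267036061511055e-05, 0.881149792306164, 0.8542145649682491] [513.6421306492352, -216.233001136743, 329.18135728809926] [-3.10693212e+00 -4.64495314e-01  4.34712264e-04]
[ 555.88437131 -205.90701994   28.        ] [ 466.35035286 -232.73661594   28.        ] 93.46746857618156 16.681271850773427
[ 547.44007036 -181.77400015   28.        ]
[ 564.3446272  -230.08563746   28.        ]
[ 458.81909381 -206.00448068   28.        ]
[ 474.29332449 -259.51879738   28.        ]
[[309.70691629   0.         316.81770754]
 [  0.         309.70691629 198.76930879]
 [  0.           0.           1.        ]] [[ 2.92000e-01 -9.57000e-01 -1.00000e-03 -3.56487e+02]
 [-9.28000e-01 -2.83000e-01  2.41000e-01  4.04087e+02]
 [-2.31000e-01 -7.00000e-02 -9.70000e-01  4.20404e+02]
 [ 0.00000e+00  0.00000e+00  0.00000e+00  1.00000e+00]]
```

View pics/w1.png

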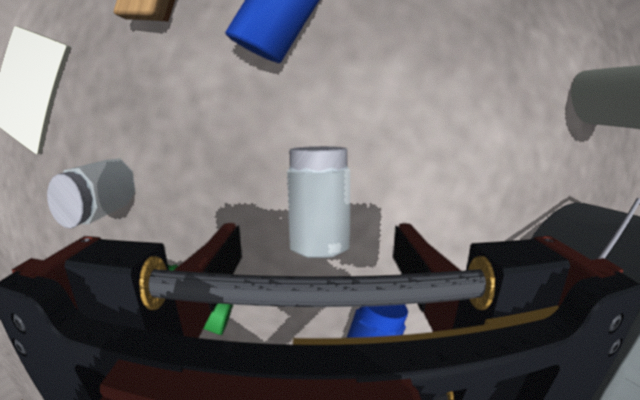

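The wrist view shows the jar aligned with the image vertical: lid end at (318,148), base at (320,253), so it is centred between the fingers. I'll tilt the tool 25° (fingers pointing back toward the base) so that a 90° turn ends 25° below horizontal.

Request:
step_arm(
  targets=[
    [[0.13,0.03,-0.15,-0.18,0.6,0,1],[0.13,0.03,-0.15,-0.18,0.6,0,1],[0.13,0.03,-0.15,-0.18,0.6,0,1],[0.13,0.03,-0.15,-0.18,0.6,0,1],[0.13,0.03,-0.15,-0.18,0.6,0,1]],
  ],
)

```text
t: 2.02
ee_pos: [545.6, -210.5, 291.6]
orientation: [3.058, 0.456, -0.341]
ft_force: [-0.7, -0.3, 0.2]
width: 87.8
grasp_force: 0.0
```

```bash
python3 - <<'E'
from h import *
w=np.load("pics/w1.npz")
L=ray(w,318,148,28,True);B=ray(w,320,253,15,True);B2=ray(w,320,253,28,True);print(L,B,B2,np.degrees(np.arctan2(L[1]-B[1],L[0]-B[0])))
o=readout.get_obs();print(o["t"],o["qpos"].tolist(),o["ee_pos"].tolist(),o["orientation"].tolist())
E
```

```text
[ 554.83417528 -204.64553936   28.        ] [ 451.3356416 -238.5275872   15.       ] [ 456.82956452 -236.70803741   28.        ] 18.126760660387028
2.025 [-0.3595315218917437, 0.5466989427231067, 1.7417327755415652, -0.15536039911027247, 1.0359572802578947, 1.006737228703979] [545.5672307705779, -210.5020991062605, 291.64629472004145] [3.057584281699958, 0.4559906237202182, -0.3405332505985806]
```

Request:
step_arm(
  targets=[
    [[0.13,0.03,-0.15,-0.18,0.6,0,1],[0.13,0.03,-0.15,-0.18,0.6,0,1],[0.13,0.03,-0.15,-0.18,0.6,0,1],[0.13,0.03,-0.15,-0.18,0.6,0,1],[0.13,0.03,-0.15,-0.18,0.6,0,1]],
  ],
)

```text
t: 2.65
ee_pos: [578.3, -202.5, 254.1]
orientation: [2.973, 0.445, -0.666]
ft_force: [-0.0, 0.2, -0.1]
width: 87.7
grasp_force: 0.0
```

```bash
python3 - <<'E'
from h import *
o=readout.get_obs();print(o["t"],o["qpos"].tolist(),o["ee_pos"].tolist(),o["orientation"].tolist())
E
```

```text
2.65 [-0.3062666190454937, 0.6720717627713833, 1.6362286553655532, -0.25873950366432824, 1.2157451640786714, 1.1051386261015765] [578.2743103525315, -202.49557650128102, 254.14223760236092] [2.9733448199380894, 0.4445983839319606, -0.6657699155991477]
```

Request:
step_arm(
  targets=[
    [[-0.01,0.01,-0.45,0,0,0,1],[-0.01,0.01,-0.45,0,0,0,1],[-0.01,0.01,-0.4,0,0,0,1],[-0.01,0.01,-0.2,0,0,0,1],[0,0,-0.07,0,0,0,1]],
  ],
)

```text
t: 3.28
ee_pos: [575.5, -200.7, 175.3]
orientation: [2.975, 0.445, -0.663]
ft_force: [-0.6, 1.3, 0.0]
width: 88.1
grasp_force: 0.0
```

Request:
step_arm(
  targets=[
    [[0,0,0,0,0,0,0],[0,0,0,0,0,0,0],[0,0,0,0,0,0,0],[0,0,0,0,0,0,0],[0,0,0,0,0,0,0]],
  ],
)

```text
t: 3.9
ee_pos: [576.0, -200.6, 176.7]
orientation: [2.975, 0.444, -0.661]
ft_force: [0.4, 1.8, 4.7]
width: 56.0
grasp_force: 30.0
```

```bash
cat > kin.py <<'E'
import numpy as np
from scipy.spatial.transform import Rotation as Ro
from scipy.optimize import least_squares
def rot(q): return Ro.from_euler("ZYZYZ",[q[0],q[1]+q[2],q[3],q[4],q[5]])
def fk(q,k):
    a1,d1,L2,a3,d4,d6=k
    p=np.array([a1,0,d1])+Ro.from_euler("Y",q[1]).apply([0,0,L2])+Ro.from_euler("Y",q[1]+q[2]).apply([a3,0,d4])
    R=rot(q); return Ro.from_euler("Z",q[0]).apply(p)+R.apply([0,0,d6]),R
E
python3 - <<'E'
from h import *
from kin import *
o=readout.get_obs();print(o["t"],o["qpos"].tolist(),o["ee_pos"].tolist(),o["orientation"].tolist(),o["width"],o["grasp_force"])
D=[([-1.29297688,.423784643,1.63061937,-3e-5,1.08857162,-.019003421],[182.75249391,-597.42129699,403.96434419],[-3.10570163,-.464357921,.0003216]),
([-0.4198062793047021,0.4257243127241058,1.835022144117131,-5.0267036061511055e-05,0.881149792306164,0.8542145649682491],[513.6421306492352,-216.233001136743,329.18135728809926],[-3.10693212,-.464495314,.00043]),
([-0.3595315218917437,0.5466989427231067,1.7417327755415652,-0.15536039911027247,1.0359572802578947,1.006737228703979],[545.5672307705779,-210.5020991062605,291.64629472004145],[3.057584281699958,0.4559906237202182,-0.3405332505985806]),
([-0.3062666190454937,0.6720717627713833,1.6362286553655532,-0.25873950366432824,1.2157451640786714,1.1051386261015765],[578.2743103525315,-202.49557650128102,254.14223760236092],[2.9733448199380894,0.4445983839319606,-0.6657699155991477]),
(o["qpos"],o["ee_pos"],o["orientation"])]
for q,p,r in D: print((rot(q).inv()*Ro.from_rotvec(r)).as_rotvec().round(3))
s=least_squares(lambda k:np.concatenate([fk(q,k)[0]-p for q,p,r in D]),[50,400,400,0,400,80])
print(s.x.round(1),s.cost); np.save("k.npy",s.x)
E
```

```text
3.9 [-0.30486908183326233, 0.7842840001006098, 1.6489695970768425, -0.27115899116119857, 1.0923180812833415, 1.1416274306266796] [576.0094777602782, -200.59985111731098, 176.68598960781296] [2.9748217344326724, 0.4443846930197354, -0.6607990578507136] 56.024317176203894 29.978852235872182Traceback (most recent call last):
  File "<stdin>", line 9, in <module>
  File "kin.py", line 4, in rot
    def rot(q): return Ro.from_euler("ZYZYZ",[q[0],q[1]+q[2],q[3],q[4],q[5]])
                       ~~~~~~~~~~~~~^^^^^^^^^^^^^^^^^^^^^^^^^^^^^^^^^^^^^^^^^
  File "scipy/spatial/transform/_rotation.pyx", line 1413, in scipy.spatial.transform._rotation.Rotation.from_euler
ValueError: Expected axis specification to be a non-empty string of upto 3 characters, got ZYZYZ
```

```bash
sed -i 's/^def rot.*/def rot(q): return Ro.from_euler("ZYZ",[q[0],q[1]+q[2],q[3]])*Ro.from_euler("YZ",[q[4],q[5]])/' kin.py
cat >> kin.py <<'E'
LO=np.array([-3,-.9,.09,-1.31,.11,-2.54]);HI=np.array([3,2.11,2.58,4.45,2.69,2.54])
def ik(p,R,q0,k):
    def e(q):
        P,Q=fk(q,k); return np.r_[(P-p)/100,(Q.inv()*R).as_rotvec()*3,(q-q0)*1e-4]
    s=least_squares(e,np.clip(q0,LO+1e-3,HI-1e-3),bounds=(LO,HI)); P,Q=fk(s.x,k)
    return s.x,np.linalg.norm(P-p),np.degrees((Q.inv()*R).magnitude())
E
python3 - <<'E'
from h import *
from kin import *
o=readout.get_obs()
D=[([-1.29297688,.423784643,1.63061937,-3e-5,1.08857162,-.019003421],[182.75249391,-597.42129699,403.96434419],[-3.10570163,-.464357921,.0003216]),
([-0.4198062793047021,0.4257243127241058,1.835022144117131,-5.0267036061511055e-05,0.881149792306164,0.8542145649682491],[513.6421306492352,-216.233001136743,329.18135728809926],[-3.10693212,-.464495314,.00043]),
([-0.3595315218917437,0.5466989427231067,1.7417327755415652,-0.15536039911027247,1.0359572802578947,1.006737228703979],[545.5672307705779,-210.5020991062605,291.64629472004145],[3.057584281699958,0.4559906237202182,-0.3405332505985806]),
([-0.3062666190454937,0.6720717627713833,1.6362286553655532,-0.25873950366432824,1.2157451640786714,1.1051386261015765],[578.2743103525315,-202.49557650128102,254.14223760236092],[2.9733448199380894,0.4445983839319606,-0.6657699155991477]),
(o["qpos"],o["ee_pos"],o["orientation"])]
for q,p,r in D: print((rot(q).inv()*Ro.from_rotvec(r)).as_rotvec().round(3))
s=least_squares(lambda k:np.concatenate([fk(q,k)[0]-p for q,p,r in D]),[50,400,400,0,400,80])
k=s.x;print(k.round(1),s.cost); np.save("k.npy",k)
C=rot(D[0][0]).inv()*Ro.from_rotvec(D[0][2])
R0=Ro.from_rotvec(o["orientation"])*C.inv(); z=R0.apply([0,0,1]);print("z",z)
a=np.radians(17);c=np.array([-np.sin(a),np.cos(a),0])
R1=Ro.from_rotvec(-np.pi/2*c)*R0
rng=np.random.default_rng(0)
for phi in range(-180,180,15):
    R=Ro.from_euler("z",phi,degrees=True)*R1; zz=R.apply([0,0,1])
    for zh in(62,):
        p=np.array([541,223,zh])-163*zz
        best=[]
        for t in range(12):
            q,ep,er=ik(p,R,rng.uniform(LO,HI),k)
            if ep<1 and er<.5 and not any(np.abs(q-b).max()<.1 for b in best): best.append(q)
        for b in best: print(phi,"toolyaw",17+phi,b.round(2),p.round())
E
```

```text
[ 0.    -0.     1.571]
[-0.     0.     1.571]
[-0.    -0.     1.571]
[-0.     0.     1.571]
[-0.    -0.     1.571]
[  5.5 316.8 506.2  70.9 500.6  77.5] 171.6632329709809
z [-0.40521134 -0.12175077 -0.90607975]
-180 toolyaw -163 [ 0.37  1.12  1.14  0.07  2.01 -1.51] [682. 266. 131.]
-165 toolyaw -148 [ 0.44  1.12  1.14 -0.12  2.01 -1.68] [666. 302. 131.]
-150 toolyaw -133 [ 0.51  1.1   1.18 -0.31  1.95 -1.83] [641. 331. 131.]
-135 toolyaw -118 [ 0.57  1.07  1.25 -0.48  1.86 -1.95] [610. 354. 131.]
-120 toolyaw -103 [ 0.64  1.03  1.35 -0.64  1.74 -2.04] [574. 367. 131.]
-105 toolyaw -88 [ 0.69  0.99  1.46 -0.8   1.59 -2.1 ] [536. 371. 131.]
-90 toolyaw -73 [ 0.74  0.94  1.59 -0.98  1.44 -2.12] [498. 364. 131.]
-75 toolyaw -58 [ 0.76  0.9   1.72 -1.18  1.29 -2.1 ] [462. 348. 131.]
-30 toolyaw -13 [ 0.69  0.81  2.08  4.17  0.99 -1.81] [397. 256. 131.]
-15 toolyaw 2 [ 0.59  0.8   2.16  3.75  0.98 -1.68] [393. 218. 131.]
0 toolyaw 17 [ 0.45  0.8   2.2   3.3   0.99 -1.59] [400. 180. 131.]
15 toolyaw 32 [ 0.29  0.8   2.19  2.85  0.99 -1.52] [416. 144. 131.]
30 toolyaw 47 [ 0.16  0.8   2.14  2.41  0.98 -1.43] [441. 115. 131.]
45 toolyaw 62 [ 0.07  0.81  2.06  1.99  1.   -1.29] [472.  92. 131.]
60 toolyaw 77 [ 0.02  0.83  1.94  1.63  1.08 -1.17] [508.  79. 131.]
75 toolyaw 92 [ 0.01  0.87  1.82  1.34  1.19 -1.08] [546.  75. 131.]
90 toolyaw 107 [ 0.02  0.91  1.68  1.11  1.34 -1.03] [584.  82. 131.]
105 toolyaw 122 [ 0.06  0.96  1.55  0.92  1.49 -1.02] [620.  98. 131.]
120 toolyaw 137 [ 0.11  1.    1.43  0.75  1.64 -1.05] [649. 123. 131.]
135 toolyaw 152 [ 0.16  1.05  1.32  0.59  1.78 -1.12] [672. 154. 131.]
150 toolyaw 167 [ 0.23  1.08  1.23  0.43  1.89 -1.22] [685. 190. 131.]
165 toolyaw 182 [ 0.3   1.11  1.17  0.25  1.97 -1.36] [689. 228. 131.]
```

```bash
cat > plan.py <<'E'
from h import *
from kin import *
def fk2(q,k):
    P,R=fk(q,k[:6]); return P+Ro.from_euler("Z",q[0]).apply([0,k[6],0]),R
D=[([-1.29297688,.423784643,1.63061937,-3e-5,1.08857162,-.019003421],[182.75249391,-597.42129699,403.96434419]),
([-0.4198062793047021,0.4257243127241058,1.835022144117131,-5.0267036061511055e-05,0.881149792306164,0.8542145649682491],[513.6421306492352,-216.233001136743,329.18135728809926]),
([-0.3595315218917437,0.5466989427231067,1.7417327755415652,-0.15536039911027247,1.0359572802578947,1.006737228703979],[545.5672307705779,-210.5020991062605,291.64629472004145]),
([-0.3062666190454937,0.6720717627713833,1.6362286553655532,-0.25873950366432824,1.2157451640786714,1.1051386261015765],[578.2743103525315,-202.49557650128102,254.14223760236092]),
([-0.30486908183326233,0.7842840001006098,1.6489695970768425,-0.27115899116119857,1.0923180812833415,1.1416274306266796],[576.0094777602782,-200.59985111731098,176.68598960781296])]
k=least_squares(lambda k:np.concatenate([fk2(q,k)[0]-p for q,p in D]),[50,400,400,0,400,80,0]);print(k.x.round(1),k.cost);k=k.x
import kin; kin.fk=fk2
C=Ro.from_euler("z",90,degrees=True)
T0=Ro.from_rotvec([2.9748217344326724,0.4443846930197354,-0.6607990578507136])
y=T0.apply([0,1,0]);print("tooly",y);c=np.array([y[0],y[1],0])/np.hypot(y[0],y[1]);c=c*np.sign(c[1])
UP=Ro.from_rotvec(-np.pi/2*c)*T0
ax0=np.cross(c,[0,0,1]);axT=T0.inv().apply(ax0)  # jar axis in tool frame
E
python3 - <<'E'
from plan import *
print("axis",ax0)
G0=np.array([510,-220,29.]);G1=np.array([541,223,250.])
for phi in(120,135,150,165,180,195,210,225):
    R1=Ro.from_euler("z",phi,degrees=True)*UP; rv=(R1*T0.inv()).as_rotvec()
    for sg in(1,-1):
        v=rv if sg==1 else rv*(1-2*np.pi/np.linalg.norm(rv))
        q=np.array(D[-1][0]);ok=True;Q=[]
        for s in np.linspace(0,1,41):
            R=Ro.from_rotvec(v*s)*T0
            G=G0*(1-s)+G1*s; G[2]=29+221*min(1,s*4)
            q,ep,er=kin.ik(G-163*R.apply([0,0,1]),R*C.inv(),q,k); Q.append(q)
            if ep>2 or er>1: ok=False;break
        Q=np.array(Q)
        if ok or sg==1:print(phi,sg,ok,round(s,2),np.degrees(np.linalg.norm(v)).round(),v.round(2),"maxstep",np.abs(np.diff(Q,axis=0)).max().round(2),"min",Q.min(0).round(2),"max",Q.max(0).round(2))
E
```

```text
[ -0.  312.4 563.1  77.5 484.9 127.6  11.9] 9.311181782794354e-13
tooly [ 0.29182068 -0.95647099 -0.00198434]
axis [ 0.95647287  0.29182126 -0.        ]
120 1 True 1.0 139.0 [ 1.78 -0.41  1.58] maxstep 0.07 min [-0.3   0.44  1.44 -0.27  1.09 -0.93] max [0.04 0.78 1.67 0.73 1.84 1.14]
135 1 True 1.0 149.0 [ 1.9  -0.18  1.76] maxstep 0.08 min [-0.3   0.47  1.31 -0.27  1.09 -1.02] max [0.11 0.82 1.66 0.59 1.99 1.14]
150 1 True 1.0 159.0 [1.99 0.07 1.93] maxstep 0.08 min [-0.3   0.5   1.21 -0.27  1.09 -1.15] max [0.19 0.87 1.65 0.44 2.11 1.14]
165 1 True 1.0 169.0 [2.07 0.35 2.08] maxstep 0.09 min [-0.3   0.53  1.14 -0.27  1.09 -1.32] max [0.27 0.9  1.65 0.27 2.2  1.14]
180 1 True 1.0 180.0 [2.12 0.65 2.22] maxstep 0.09 min [-0.3   0.56  1.11 -0.27  1.09 -1.51] max [0.35 0.91 1.65 0.12 2.25 1.14]
195 1 False 0.4 169.0 [-1.91 -0.87 -2.08] maxstep 0.1 min [-0.3   0.44  1.64 -0.45  1.09  1.14] max [ 0.13  0.78  1.71 -0.27  1.51  2.54]
195 -1 True 1.0 191.0 [2.15 0.98 2.34] maxstep 0.09 min [-0.3   0.59  1.12 -0.27  1.09 -1.72] max [ 0.43  0.91  1.65 -0.    2.24  1.14]
210 1 False 0.43 159.0 [-1.69 -1.06 -1.93] maxstep 0.1 min [-0.3   0.41  1.65 -0.47  1.09  1.14] max [ 0.16  0.78  1.73 -0.27  1.42  2.54]
210 -1 True 1.0 201.0 [2.14 1.34 2.44] maxstep 0.09 min [-0.3   0.63  1.16 -0.35  1.09 -1.91] max [ 0.51  0.89  1.65 -0.1   2.21  1.14]
225 1 False 0.43 149.0 [-1.47 -1.21 -1.76] maxstep 0.1 min [-0.3   0.38  1.65 -0.49  1.09  1.14] max [ 0.17  0.78  1.76 -0.27  1.3   2.54]
225 -1 True 1.0 211.0 [2.09 1.72 2.5 ] maxstep 0.09 min [-0.3   0.66  1.24 -0.51  1.09 -2.06] max [ 0.59  0.89  1.65 -0.16  2.21  1.14]
```

Request:
step_arm(
  targets=[
    [[0,0,0.3,0,0,0,0],[0,0,0.7,0,0,0,0],[0,0,0.8,0,0,0,0],[0,0,0.8,0,0,0,0],[0,0,0.4,0,0,0,0]],
  ],
)

```text
t: 4.53
ee_pos: [576.0, -200.8, 328.8]
orientation: [2.975, 0.444, -0.657]
ft_force: [-0.7, 0.5, -3.1]
width: 55.8
grasp_force: 30.0
```

```bash
python3 - <<'E'
from plan import *
o=readout.get_obs();print(o["ee_pos"],o["width"],o["grasp_force"],o["ft_force"])
T=Ro.from_rotvec(o["orientation"])
R1=Ro.from_euler("z",165,degrees=True)*UP;v=(R1*T.inv()).as_rotvec();print(v,np.degrees(v)/45/4)
p=o["ee_pos"];G0=p+163*T.apply([0,0,1]);G1=np.array([541,223,185.])
for i in range(1,10):
    s=i/9;R=Ro.from_rotvec(v*s)*T;n=G0*(1-s)+G1*s-163*R.apply([0,0,1]);print(((n-p)/250).round(2),n.round());p=n
E
```

```text
[ -0.  312.4 563.1  77.5 484.9 127.6  11.9] 9.311181782794354e-13
tooly [ 0.29182068 -0.95647099 -0.00198434]
[ 576.04843604 -200.7894631   328.77986838] 55.82471930851423 29.980019335998804 [-0.65741211  0.4833894  -3.08691292]
[2.06890146 0.34680834 2.08467983] [0.65855179 0.11039252 0.6635742 ]
[0.03 0.12 0.  ] [ 583. -170.  329.]
[ 0.04  0.13 -0.02] [ 593. -138.  325.]
[ 0.06  0.14 -0.03] [ 607. -101.  317.]
[ 0.06  0.16 -0.04] [623. -60. 307.]
[ 0.07  0.19 -0.05] [640. -13. 294.]
[ 0.06  0.21 -0.05] [656.  40. 281.]
[ 0.06  0.23 -0.05] [671.  98. 269.]
[ 0.04  0.25 -0.04] [682. 162. 260.]
[ 0.03  0.27 -0.02] [689. 228. 254.]
```

Request:
step_arm(
  targets=[
    [[0.03,0.12,0,0.66,0.11,0.66,0],[0.03,0.12,0,0.66,0.11,0.66,0],[0.03,0.12,0,0.66,0.11,0.66,0],[0.03,0.12,0,0.66,0.11,0.66,0],[0.03,0.12,0,0.66,0.11,0.66,0]],
  ],
)

```text
t: 5.15
ee_pos: [583.0, -170.4, 325.6]
orientation: [-2.831, -0.846, 0.638]
ft_force: [-0.3, 0.6, -2.6]
width: 56.0
grasp_force: 30.0
```

Request:
step_arm(
  targets=[
    [[0.04,0.13,-0.02,0.66,0.11,0.66,0],[0.04,0.13,-0.02,0.66,0.11,0.66,0],[0.04,0.13,-0.02,0.66,0.11,0.66,0],[0.04,0.13,-0.02,0.66,0.11,0.66,0],[0.04,0.13,-0.02,0.66,0.11,0.66,0]],
  ],
)

```text
t: 5.78
ee_pos: [593.0, -137.9, 320.5]
orientation: [-2.532, -1.167, 0.577]
ft_force: [-0.4, 0.8, -3.3]
width: 55.9
grasp_force: 30.0
```

Request:
step_arm(
  targets=[
    [[0.06,0.14,-0.03,0.66,0.11,0.66,0],[0.06,0.14,-0.03,0.66,0.11,0.66,0],[0.06,0.14,-0.03,0.66,0.11,0.66,0],[0.06,0.14,-0.03,0.66,0.11,0.66,0],[0.06,0.14,-0.03,0.66,0.11,0.66,0]],
  ],
)

```text
t: 6.4
ee_pos: [608.1, -102.9, 313.0]
orientation: [-2.202, -1.433, 0.508]
ft_force: [0.1, -0.3, -2.3]
width: 55.9
grasp_force: 30.0
```

Request:
step_arm(
  targets=[
    [[0.06,0.16,-0.04,0.66,0.11,0.66,0],[0.06,0.16,-0.04,0.66,0.11,0.66,0],[0.06,0.16,-0.04,0.66,0.11,0.66,0],[0.06,0.16,-0.04,0.66,0.11,0.66,0],[0.06,0.16,-0.04,0.66,0.11,0.66,0]],
  ],
)

```text
t: 7.02
ee_pos: [623.1, -63.0, 302.9]
orientation: [-1.851, -1.646, 0.434]
ft_force: [-0.0, 0.4, -2.9]
width: 55.8
grasp_force: 30.0
```

Request:
step_arm(
  targets=[
    [[0.07,0.19,-0.05,0.66,0.11,0.66,0],[0.07,0.19,-0.05,0.66,0.11,0.66,0],[0.07,0.19,-0.05,0.66,0.11,0.66,0],[0.07,0.19,-0.05,0.66,0.11,0.66,0],[0.07,0.19,-0.05,0.66,0.11,0.66,0]],
  ],
)

```text
t: 7.65
ee_pos: [640.7, -15.4, 290.4]
orientation: [-1.486, -1.809, 0.356]
ft_force: [-0.2, -0.1, -2.5]
width: 56.0
grasp_force: 30.0
```

Request:
step_arm(
  targets=[
    [[0.06,0.21,-0.05,0.66,0.11,0.66,0],[0.06,0.21,-0.05,0.66,0.11,0.66,0],[0.06,0.21,-0.05,0.66,0.11,0.66,0],[0.06,0.21,-0.05,0.66,0.11,0.66,0],[0.06,0.21,-0.05,0.66,0.11,0.66,0]],
  ],
)

```text
t: 8.28
ee_pos: [655.7, 37.1, 277.9]
orientation: [-1.11, -1.924, 0.275]
ft_force: [-0.8, -0.1, -2.5]
width: 56.2
grasp_force: 30.0
```

Request:
step_arm(
  targets=[
    [[0.06,0.23,-0.05,0.66,0.11,0.66,0],[0.06,0.23,-0.05,0.66,0.11,0.66,0],[0.06,0.23,-0.05,0.66,0.11,0.66,0],[0.06,0.23,-0.05,0.66,0.11,0.66,0],[0.06,0.23,-0.05,0.66,0.11,0.66,0]],
  ],
)

```text
t: 8.9
ee_pos: [670.7, 94.6, 265.3]
orientation: [-0.729, -1.993, 0.192]
ft_force: [0.9, -0.1, -2.6]
width: 55.7
grasp_force: 30.0
```

Request:
step_arm(
  targets=[
    [[0.04,0.25,-0.04,0.66,0.11,0.66,0],[0.04,0.25,-0.04,0.66,0.11,0.66,0],[0.04,0.25,-0.04,0.66,0.11,0.66,0],[0.04,0.25,-0.04,0.66,0.11,0.66,0],[0.04,0.25,-0.04,0.66,0.11,0.66,0]],
  ],
)

```text
t: 9.52
ee_pos: [680.7, 157.1, 255.3]
orientation: [-0.347, -2.019, 0.108]
ft_force: [-0.2, 0.6, -3.4]
width: 55.3
grasp_force: 30.0
```

```bash
cat > chk.py <<'E'
from plan import *
o=readout.get_obs();T=Ro.from_rotvec(o["orientation"]);p=o["ee_pos"]
R1=Ro.from_euler("z",165,degrees=True)*UP;v=(R1*T.inv()).as_rotvec()
G=p+163*T.apply([0,0,1]);a=T.apply(axT)
print(o["t"],"p",p.round(1),"G",G.round(1),"axis",a.round(3),"w",o["width"],"F",o["ft_force"].round(1))
n=np.array([541,223,G[2]])-163*R1.apply([0,0,1]); print("rot left /5 rows",(np.degrees(v)/20).round(3),"shift/5 rows",((n-p)/250).round(3),o["qpos"].round(2))
E
python3 chk.py
```

```text
[ -0.  312.4 563.1  77.5 484.9 127.6  11.9] 9.311181782794354e-13
tooly [ 0.29182068 -0.95647099 -0.00198434]
9.525 p [680.7 157.1 255.3] G [536.3 169.2 180.5] axis [-0.006  0.232  0.973] w 55.30067504589921 F [-0.2  0.6 -3.4]
rot left /5 rows [0.665 0.097 0.666] shift/5 rows [ 0.032  0.285 -0.023] [ 0.17  0.93  1.24  0.25  2.04 -1.08]
```

Request:
step_arm(
  targets=[
    [[0.03,0.28,-0.02,0.67,0.1,0.67,0],[0.03,0.28,-0.02,0.67,0.1,0.67,0],[0.03,0.28,-0.02,0.67,0.1,0.67,0],[0.03,0.28,-0.02,0.67,0.1,0.67,0],[0.03,0.28,-0.02,0.67,0.1,0.67,0]],
  ],
)

```text
t: 10.15
ee_pos: [688.2, 227.2, 250.2]
orientation: [0.039, -2.006, 0.022]
ft_force: [-0.4, 0.5, -3.1]
width: 55.8
grasp_force: 30.0
```

Request:
step_arm(
  targets=[
    [[0,0,-0.2,0,0,0,0],[0,0,-0.4,0,0,0,0],[0,0,-0.5,0,0,0,0],[0,0,-0.4,0,0,0,0],[0,0,-0.2,0,0,0,0]],
  ],
)

```text
t: 10.78
ee_pos: [687.8, 226.4, 163.6]
orientation: [0.036, -2.004, 0.023]
ft_force: [-0.1, 0.2, -2.9]
width: 56.1
grasp_force: 30.0
```

```bash
python3 chk.py; python3 - <<'E'
from h import *
snap("top","pics/top2.png");d=snap("scene","pics/scene2.png")
cv2.imwrite("pics/c2.png",cv2.resize(d["pixels"][160:340,300:500],None,fx=3.2,fy=3.2,interpolation=cv2.INTER_CUBIC)[:,:,::-1])
E
```

```text
[ -0.  312.4 563.1  77.5 484.9 127.6  11.9] 9.311181782794354e-13
tooly [ 0.29182068 -0.95647099 -0.00198434]
10.775 p [687.8 226.4 163.6] G [540.  221.1  95.1] axis [0.003 0.    1.   ] w 56.1157336730155 F [-0.1  0.2 -2.9]
rot left /5 rows [ 0.    -0.01   0.002] shift/5 rows [0.003 0.008 0.002] [ 0.27  1.09  1.14  0.23  2.03 -1.37]
```

View pics/c2.png

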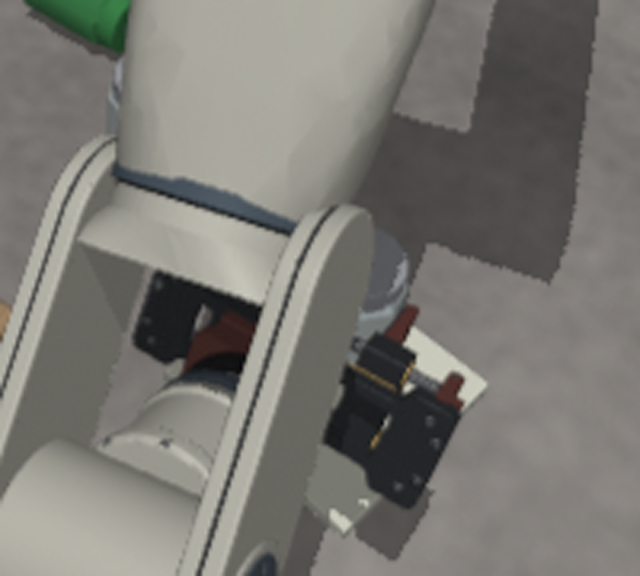

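The jar is held upright over the tile (lid at crop (388,265)), partly hidden by the wrist. I'll lower it gently, watching the force.

Request:
step_arm(
  targets=[
    [[0,0,-0.15,0,0,0,0],[0,0,-0.15,0,0,0,0],[0,0,-0.1,0,0,0,0],[0,0,-0.08,0,0,0,0],[0,0,-0.03,0,0,0,0]],
  ],
)

```text
t: 11.5
ee_pos: [688.3, 226.8, 140.5]
orientation: [0.037, -2.007, 0.022]
ft_force: [-0.1, 0.1, -2.2]
width: 55.7
grasp_force: 30.0
```

Request:
step_arm(
  targets=[
    [[0,0,-0.02,0,0,0,0],[0,0,-0.02,0,0,0,0],[0,0,-0.02,0,0,0,0],[0,0,-0.01,0,0,0,0],[0,0,0,0,0,0,0]],
  ],
)

```text
t: 12.12
ee_pos: [688.3, 226.9, 137.2]
orientation: [0.037, -2.007, 0.022]
ft_force: [-0.5, 0.3, -2.4]
width: 55.6
grasp_force: 30.0
```

Request:
step_arm(
  targets=[
    [[0,0,-0.02,0,0,0,0],[0,0,-0.02,0,0,0,0],[0,0,-0.02,0,0,0,0],[0,0,-0.02,0,0,0,0],[0,0,0,0,0,0,0]],
  ],
)

```text
t: 12.75
ee_pos: [688.3, 226.8, 133.0]
orientation: [0.037, -2.007, 0.022]
ft_force: [0.3, -0.2, -2.9]
width: 55.9
grasp_force: 30.0
```

Request:
step_arm(
  targets=[
    [[0,0,-0.02,0,0,0,0],[0,0,-0.01,0,0,0,0],[0,0,-0.01,0,0,0,0],[0,0,-0.01,0,0,0,0],[0,0,0,0,0,0,0]],
  ],
)

```text
t: 13.38
ee_pos: [688.3, 226.8, 130.6]
orientation: [0.037, -2.007, 0.022]
ft_force: [-0.6, -0.4, -3.1]
width: 56.3
grasp_force: 30.0
```

G is at z≈62, with no contact yet.

Request:
step_arm(
  targets=[
    [[0,0,-0.01,0,0,0,0],[0,0,-0.01,0,0,0,0],[0,0,-0.01,0,0,0,0],[0,0,-0.01,0,0,0,0],[0,0,0,0,0,0,0]],
  ],
)

```text
t: 14.0
ee_pos: [688.3, 226.8, 128.6]
orientation: [0.037, -2.007, 0.022]
ft_force: [-0.2, -0.2, -2.6]
width: 56.3
grasp_force: 30.0
```

Request:
step_arm(
  targets=[
    [[0,0,-0.01,0,0,0,0],[0,0,-0.01,0,0,0,0],[0,0,-0.01,0,0,0,0],[0,0,0,0,0,0,0],[0,0,0,0,0,0,0]],
  ],
)

```text
t: 14.62
ee_pos: [688.4, 226.9, 128.3]
orientation: [0.037, -2.005, 0.022]
ft_force: [0.4, 0.0, 6.2]
width: 56.0
grasp_force: 30.0
```

Request:
step_arm(
  targets=[
    [[0,0,0.01,0,0,0,0],[0,0,0,0,0,0,0.8],[0,0,0,0,0,0,1],[0,0,0,0,0,0,1],[0,0,0,0,0,0,1]],
  ],
)

```text
t: 15.25
ee_pos: [688.3, 226.8, 127.5]
orientation: [0.037, -2.007, 0.022]
ft_force: [0.3, 0.5, -0.7]
width: 87.3
grasp_force: 0.0
```

Request:
step_arm(
  targets=[
    [[0.09,0,0.04,0,0,0,1],[0.27,0.01,0.13,0,0,0,1],[0.36,0.01,0.17,0,0,0,1],[0.54,0.02,0.25,0,0,0,1],[0.54,0.02,0.25,0,0,0,1]],
  ],
)

```text
t: 15.88
ee_pos: [779.2, 229.8, 170.3]
orientation: [0.037, -2.007, 0.022]
ft_force: [0.1, 0.1, 0.4]
width: 87.8
grasp_force: 0.0
```

Request:
step_arm(
  targets=[
    [[0.3,0,0.5,0,0,0,1],[0.1,0,0.8,0,0,0,1],[0,0,0.8,0,0,0,1],[0,0,0.6,0,0,0,1],[0,0,0,0,0,0,1]],
  ],
)

```text
t: 16.5
ee_pos: [798.8, 229.9, 308.2]
orientation: [0.038, -2.012, 0.021]
ft_force: [0.8, 0.5, 0.2]
width: 87.6
grasp_force: 0.0
```

```bash
python3 - <<'E'
from h import *
d=snap("top","pics/top3.png");snap("scene","pics/scene3.png")
a=get_image("scene")["pixels"][150:340,220:480];b=d["pixels"][90:280,160:420]
cv2.imwrite("pics/c3.png",cv2.resize(np.vstack([b,a]),None,fx=1.55,fy=1.55)[:,:,::-1])
E
```

```text
(no output)
```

View pics/c3.png

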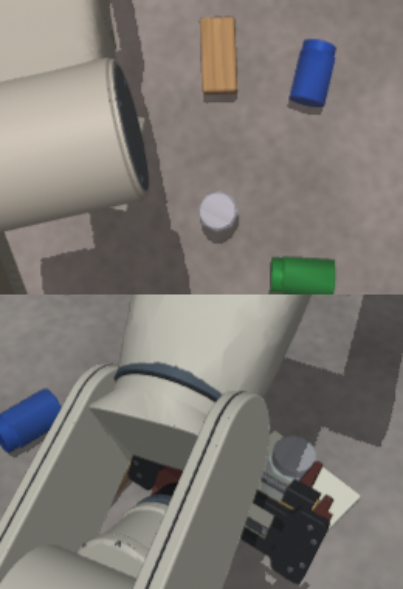

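The standing jar and the block have not moved. The placed jar's lid shows above the tile but the arm hides part of it, so I'll check with the wrist camera.

```bash
python3 - <<'E'
from h import *
w=snap("wrist","pics/w3.png")
E=w["extrinsics"];K=w["intrinsics"]
for P in([541,223,107],[541,223,12]):
    c=(E@np.r_[P,1])[:3];t=np.arctan2(np.hypot(*c[:2]),c[2]);print(K[:2,2]+K[0,0]*t*c[:2]/np.hypot(*c[:2]))
E
```

```text
[319.01161592 256.69144499]
[318.57163877 304.30748662]
```

View pics/w3.png

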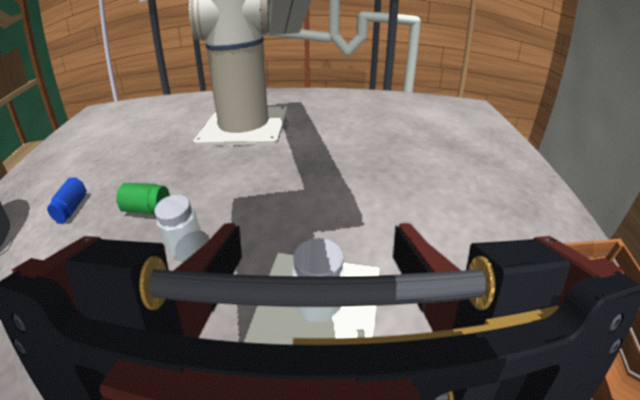

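The jar stands upright on the tile with its lid centre at about (319,257). The predicted position was (319,257), so I'll hand in.

```bash
python3 -c "
from workcell import ctrl;print(ctrl.close_job())"
```

```text
the job is handed in; nothing more can be done
None
```

The fallen jar now stands upright, lid up, at the middle of the tile and released; the other jar and the block look undisturbed. The job is handed in at about 17 s, and the hand-in gave no verdict.

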